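# Settle a mirror head into its kinematic seats and lock it

### The job

Put the mirror head back on the rotation stage: set its three ball feet gently down on the steel ring, its index line towards the stage's front line, twist it by feel until all three feet drop home into the cone, groove and flat seats, and let go of it there. Only then swing the red-knobbed keeper all the way over the plate's rim. Never press or drop the head hard on the stage or tip it over, and leave the things lying around where they are.

Things in the scene. Friction and masses are not known exactly. Their poses are not given: they have to be found in the camera images.
- rotary_base: Black rotation stage bolted to the bench: slab 130 (x) by 172 (y, from -101 to +71) by 10 mm. Origin under the ring's axis, at the slab's underside; z up; a short white line at the collar's front marks -x. Collar to 16 mm, 114 mm turning ring above it with a bright steel seat ring on top (radii 26 to 54 mm). Drive knob at +y, keeper pillar at -y.
- ring_centre (a point): Point on the axis at the steel ring's flat top, 32 mm up; axes as the stage's, not the ring's. Seats at radius 40 mm: a 90-degree cone (10 mm mouth), a V groove aimed at it, a flat pocket (18 mm wide, 2.5 deep), at 180, 55 and -55 deg plus the ring's locked, unreported angle, within 0.6 rad either way; long white rim mark at the cone; polished. Home, the feet's bottoms are 2.5 mm below this point.
- mirror_head: Loose, 0.3 to 0.55 kg: black round plate 100 mm across, 8 mm thick, with a dark 40 mm mirror cube on its centre. Origin on its axis, level with the bottoms of its three 12 mm steel ball feet; plate top at 16 mm, cube from 16 to 56 mm. Feet at radius 40 mm, at 180, 55 and -55 deg from its x axis; white index line over the 180-deg foot. Blank cube faces to grip: +y, -y; glass ports: -x and top.
- keeper_knob (a point): Middle of the keeper's upright red knob: 15 mm across, 22 mm tall, from 52.5 to 74.5 mm above the bench, 45 mm from the pivot. Open, it lies on the pivot's -x side; closed, on its -y side (stage axes). z up.
- keeper_pivot (a point): Vertical hinge axis of the keeper, a flat aluminium bar: 78 mm from the ring's axis towards the stage's -y, point 52.5 mm above the bench. The finger on the side away from the knob is 33 mm long, 13 mm wide, its underside 47 mm above the bench: 1.5 mm over a seated plate, but it strikes a plate that sits high. Axes turn with it.
- keeper (a joint): Angle of the keeper in rad: 0 open, finger along the stage's +x, beside the plate; grows counterclockwise seen from above to 1.57, its stop, where the finger points at the ring's axis over the plate's rim. Starts at 0 to 0.35; stays where it is left; about 1 to 2 N at the knob move it.
- lens_tube: Black threaded lens tube standing on end, 30 mm across, 40 mm high, a bystander near the front of the stage. Origin under its centre.
- red_screwdriver: Red-handled screwdriver, 162 mm long, 18 mm thick, a bystander behind the stage. Origin under its middle.
- slotted_block: Flat black slotted base block, 25 by 50 by 10 mm, a bystander behind the mirror head's first place. Origin under its centre.
There are look-alikes about, which are no part of the job. Leave any green or orange look-alike of the mirror_head alone.

How it is judged (in metres and radians):
On the way, in this order (a step that is already met when the one before it is completed fails the run):
1. the mirror head is lifted clear of the bench (height (world z) of mirror_head above 0.034 m), for 0.1 s.
2. all three feet are home in their seats, the head let go, the keeper still open (z of mirror_head in the frame of rotary_base between 0.028 and 0.0305 m and horizontal distance between mirror_head and ring_centre below 0.002 m and angle between mirror_head's own z axis and vertical below 0.012 rad and contact force between the fingers and mirror_head below 0.1 N and linear speed of mirror_head below 0.01 m/s and value of joint keeper below 0.6 rad), for 0.2 s.
3. the keeper is swung over the plate's rim (value of joint keeper above 1.4 rad and z of mirror_head in the frame of rotary_base between 0.028 and 0.0305 m and horizontal distance between mirror_head and ring_centre below 0.002 m and angle between mirror_head's own z axis and vertical below 0.012 rad), for 0.1 s.
At the end, for the whole second after the job is handed in: The head stands released and at rest with all three feet home: level within 0.012 rad, its origin 28 to 30.5 mm above the bench and within 2 mm of the ring's axis; the keeper stands at 1.4 rad or more (all of step 3 and contact force between the fingers and mirror_head below 0.1 N and linear speed of mirror_head below 0.01 m/s); the robot touches nothing.
It fails at once if the mirror head is pressed, dropped or struck on the stage or its keeper with more than 20 N (contact force between mirror_head and rotary_base above 20 N).
It fails at once if the mirror head is tipped by more than 0.3 rad (angle between mirror_head's own z axis and vertical above 0.3 rad).
It fails at once if a bystander is moved by more than 15 mm (distance of any of lens_tube, red_screwdriver, slotted_block from where it was at the start of the episode above 0.015 m).
It also fails if it takes over 72 s, if anything falls off the work surface, if the arm or the gripper's body presses on something with over 40 N, if the wrist force passes 120 N, or if a joint passes its speed limit or range.

### The arm

A 6-joint arm with a two-finger parallel gripper is mounted at the origin on a cart in front of the work surface, level with it; the furniture and walls round the work are solid. World frame = base frame: x ahead of the robot, y to its left, z up, the work surface at z = 0. Lengths are in mm, angles in degrees, forces in N, time in s.
With the tool pointing down it reaches from about 350 to 850 mm from the base axis. Payload 8.1 kg.
Tool frame: the origin (TCP) lies between the finger pads; the fingertips stand 11 mm ahead of it and the grasp point (between the pads) lies 8 mm behind it; z points along the fingers, y is the line along which they close (so a half turn about z gives the same grasp; the last joint's range is limited). The gripper opens to 85 mm and grips with 20 to 120 N. Pads are 22 mm wide; open, the fingers measure 114 mm over their backs; the gripper's body (76 mm by 85 mm) begins 54 mm behind the grasp point. The pads swing forward as they close: fully open they stand 13 mm farther back than shut.
Start: joints at [-72.96, 7.471, 85.268, -0, 87.261, -4.893], TCP at [224.132, -556.57, 242.292] pointing down, gripper open.
Joint ranges: [-169.43, 169.43], [-51.17, 129.36], [1.28, 143.12], [-76.62, 256.62], [0, 156.53], [-152.29, 152.29]. Speed limits (degrees/s): [136.94, 136.94, 159.86, 180, 180, 180].

### API

Orientations are given as [roll, pitch, yaw] about the fixed x, y, z axes, in that order (R = Rz(yaw) Ry(pitch) Rx(roll)).
In Python, from bench import r, snapshot, get_calibration gives the robot as it stands.
- The arm moves only by the tool step_arm, never from a script. Its argument "rows" is a list of rows, each a list of 2 entries, a list of its own where there are three numbers: the shift along the tool's x, y, z in mm, then the turn about the tool's z in degrees. In form: [[[tx, ty, tz], yaw], ...]. A call has 1 to 12 rows; each row is the pose to reach, as a shift and turn from the pose commanded when the call began, along the tool's axes at that moment; what a row does not reach only later rows make up. A row lasts 1/10 s, in which the tool goes at most 50 mm and 8.59 degrees, less where a joint would pass 70% of its speed; a pose out of reach is approached as far as the arm can. A call with a gripper value outside its range is refused whole. "fingers" is the opening, from 0 (shut) to 1 (fully open), set as the call begins (left out, the last holds). The fingers move at their own pace and stop on an object; "squeeze" is the grip in N (left out, the last holds). Time passes only in rows, so rows that repeat a pose let the fingers close. It gives the time, the measured TCP pose, the force, the opening and the grip force at its end, in the units of the state.
- r.sense(): the state, without advancing time (a new reading comes with each control period).
- snapshot(name): name is "scene" or "side" or "wrist"; returns the picture (400x640x3 uint8, blue, green, red); there is no depth.
- get_calibration(name): a dict with "fovy" (degrees; the focal length in pixels is half the picture's height over the tangent of half this angle, whatever the lens; pixels are square), "cx", "cy" (the principal point, pixels), "eye" and "orientation" of the camera in the world. Camera axes: x right, y up, looking along -z (the intrinsics and any distortion apply to the point x, -y, -z); pixel columns grow to the right and rows downward; lengths in mm; the calibration is good to about 2 mm. A picture is of the moment at which its call begins: read the wrist's pose just before it. get_calibration takes no time and is no camera call; for the wrist camera it gives the pose at the moment of the call.
- r.hand_in(): hands the job in; it is judged then, once.
The state is a dict: "time": time; "joint_pos": joint angles; "qd": joint speeds; "joint_efforts": joint torques, N m; "tool_pos": TCP position; "tcp_rot": TCP orientation; "ft_force": force on the tool from outside, world axes, zero at the start; "wrist_torque": the same for the moment, N m; "finger_gap": finger opening in mm; "grip_force": force on a finger pad.
Only numpy, scipy, OpenCV 4.12 (cv2) and the standard library are available. Lean on these libraries where they do the work, as an engineer would, in place of code of your own. Each camera call takes 0.05 s, during which the arm holds its last target. There are 200 camera calls.

## Working session

There is one attempt and no reset: what is moved stays moved. The work goes in short steps, Python scripts to look and compute and a tool call to move; the robot and the scene stay as the last step left them, time stands still between calls to the robot, and variables do not carry over. Pictures are saved under pics/ and viewed, at most 10 in all, crops included, and the job is handed in when it is done.

Besides the shell and the picture viewer there is one more tool, called after "Call:" as name(argument=value, ...), one argument or row to a line, values as JSON. step_arm: Moves the arm, as the interface text tells. Its arguments: {"type":"object","properties":{"rows":{"type":"array"},"fingers":{"type":"number"},"squeeze":{"type":"number"}},"required":["rows"]}

```bash
mkdir -p pics; python3 - <<'E'
from bench import r,snapshot,get_calibration
import cv2
for n in("scene","side"):
    im=snapshot(n);cv2.imwrite(f"pics/{n}0.png",im);print(n,get_calibration(n))
im=snapshot("wrist");cv2.imwrite("pics/wrist0.png",im);print(get_calibration("wrist"))
print(r.sense())
E
```

```text
scene {'fovy': 44.08286374083674, 'cx': 323.86030120013737, 'cy': 193.15683473765742, 'eye': array([-336.97070604, 1043.40533514,  842.20793264]), 'orientation': array([  59.98057422,    0.94548756, -138.28125267])}
side {'fovy': 53.055224163178956, 'cx': 322.4633613439336, 'cy': 200.77807604451698, 'eye': array([222.2062894 , 823.21605969, 694.825384  ]), 'orientation': array([  52.54112271,   -0.45108038, -157.89534681])}
{'fovy': 60.39508144335575, 'cx': 321.1557682938634, 'cy': 201.33680100495303, 'eye': array([ 289.43075083, -529.3111969 ,  372.15177065]), 'orientation': array([-1.60863524e+01,  5.91957822e-02, -6.80747483e+01])}
{'time': 0.15, 'joint_pos': array([-7.29614707e+01,  7.50675182e+00,  8.53172334e+01,  2.95229408e-04,
        8.72606409e+01, -4.89433397e+00]), 'qd': array([ 0.02546606, -0.11412402, -0.20822793,  0.08286387,  0.02835903,
        0.00897387]), 'joint_efforts': array([-1.39079708e-03, -5.70062113e+01, -5.01158953e+01, -4.72765641e-04,
        9.67025582e-03,  2.19326262e-05]), 'tool_pos': array([ 223.99877217, -556.16721921,  241.44696332]), 'tcp_rot': array([-1.79915708e+02, -7.51395327e-03,  2.19328435e+01]), 'ft_force': array([-0.46183521,  0.16045193,  0.09493946]), 'wrist_torque': array([ 0.04611677,  0.03747073, -0.01490259]), 'grip_force': 0.0, 'finger_gap': 85.11918490551668}
```

View pics/scene0.png

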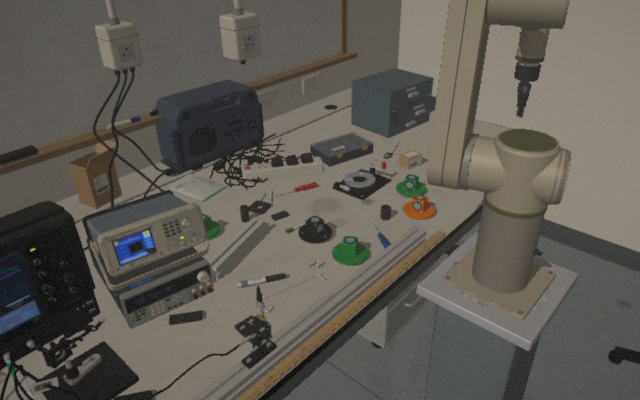

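View pics/side0.png

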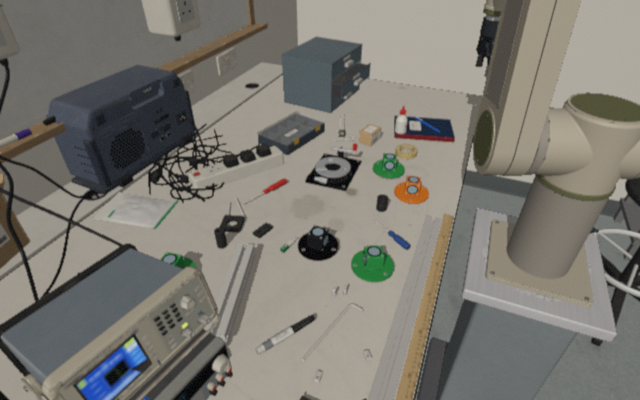

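In the side view, the black head is at about (318,243) and the stage with its steel ring at (333,170). The red knob is near (355,148) and the lens tube at (382,202). The green heads at (373,262), (389,166) and (178,260) and the orange one at (411,190) are look-alikes. The black one is the head that fits the description, and I'll confirm it with a crop.

```bash
cat > h.py <<'E'
import numpy as np,cv2
from scipy.spatial.transform import Rotation as R
from bench import r,snapshot,get_calibration
def ray(c,u,v):
    f=200/np.tan(np.radians(c["fovy"]/2))
    d=R.from_euler('xyz',c["orientation"],degrees=True).apply([(u-c["cx"])/f,-(v-c["cy"])/f,-1])
    return np.array(c["eye"]),d/np.linalg.norm(d)
def plane(c,u,v,z):
    e,d=ray(c,u,v);return e+d*(z-e[2])/d[2]
def proj(c,p):
    f=200/np.tan(np.radians(c["fovy"]/2))
    q=R.from_euler('xyz',c["orientation"],degrees=True).inv().apply(np.array(p)-c["eye"])
    return np.array([c["cx"]-f*q[...,0]/q[...,2],c["cy"]+f*q[...,1]/q[...,2]])
def two(c1,p1,c2,p2):
    a,d=ray(c1,*p1);b,e=ray(c2,*p2)
    s=np.linalg.lstsq(np.c_[d,-e],b-a,rcond=None)[0]
    x,y=a+s[0]*d,b+s[1]*e
    return (x+y)/2,np.linalg.norm(x-y)
E
python3 - <<'E'
from h import *
S=get_calibration("side");C=get_calibration("scene")
for n,p,q,z in [("head plate",(318,245),(315,233),12),("ring",(333,170),(362,180),32),("knob",(355,147),(384,165),63),("tube",(382,202),(386,212),20),("cube",(318,231),(315,221),56)]:
    print(n,plane(S,*p,z).round(),plane(C,*q,z).round())
i=cv2.imread("pics/side0.png");a=cv2.resize(i[210:290,260:400],None,fx=5.5,fy=5.5,interpolation=2)
b=cv2.resize(i[130:220,290:430],None,fx=5.5,fy=5.5,interpolation=2)
cv2.imwrite("pics/c1.png",np.vstack([cv2.resize(a,(520,297)),cv2.resize(b,(520,300))]))
E
```

```text
head plate [496. 165.  12.] [493. 172.  12.]
ring [ 571. -134.   32.] [ 566. -146.   32.]
knob [ 538. -240.   63.] [ 540. -236.   63.]
tube [395. -53.  20.] [394. -47.  20.]
cube [497. 163.  56.] [491. 173.  56.]
```

View pics/c1.png

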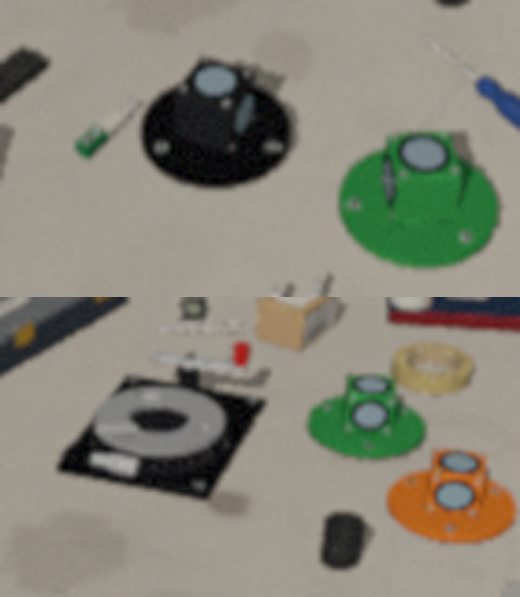

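The black head is the one named: dark cube, port facing the robot, at about (495,168). The stage is at about (568,-140) and the lens tube at (395,-50). I'll take the wrist camera over the stage first.

Call:
step_arm(
  rows=[
    [[45,-25,0],0],
    [[85,-46,0],0],
    [[130,-70,0],0],
    [[173,-93,0],0],
    [[216,-117,0],0],
    [[260,-140,0],0],
    [[303,-164,0],0],
    [[346,-187,0],0],
    [[390,-211,0],0],
    [[433,-234,0],0],
    [[475,-257,0],0],
    [[500,-257,0],0],
  ],
)

```text
time: 1.35
tool_pos: [593.3, -127.2, 242.0]
tcp_rot: [-179.9, -0.0, 22.1]
ft_force: [0.3, -0.4, -0.9]
finger_gap: 85.0
grip_force: 0.0
```

Call:
step_arm(
  rows=[
    [[0,0,0],0],
    [[0,0,0],0],
    [[0,0,0],0],
  ],
)

```text
time: 1.65
tool_pos: [591.2, -132.1, 242.0]
tcp_rot: [-180.0, 0.0, 21.9]
ft_force: [-0.3, 0.2, -0.6]
finger_gap: 85.3
grip_force: 0.0
```

```bash
python3 - <<'E'
from h import *
import json
c=get_calibration("wrist");i=snapshot("wrist");cv2.imwrite("pics/w1.png",i)
np.save("w1.npy",c,allow_pickle=True);print(c,r.sense()["tool_pos"],r.sense()["tcp_rot"])
E
```

```text
{'fovy': 60.39508144335575, 'cx': 321.1557682938634, 'cy': 201.33680100495303, 'eye': array([ 656.70275703, -105.07703183,  372.61034216]), 'orientation': array([-1.61418371e+01, -7.87471796e-03, -6.81194860e+01])} [ 591.1785276  -132.26722892  242.18783847] [-1.79993585e+02  2.83151055e-02  2.18639493e+01]
```

View pics/w1.png

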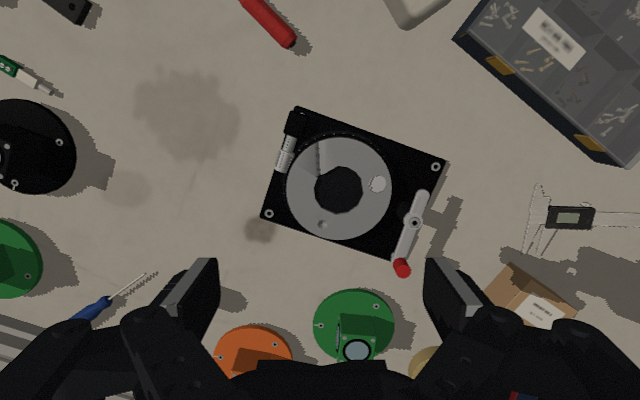

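The wrist view shows the stage. The ring centre is at about (339,189). The seats are the cone at (323,224), the groove at (322,158) and the flat pocket at (378,184). The keeper pivot is at (414,222) and the red knob at (402,267). The head is at the left edge.

```bash
python3 - <<'E'
from h import *
c=np.load("w1.npy",allow_pickle=True).item();i=cv2.imread("pics/w1.png")
# rectify plane z=32 to top view 0.25mm/px around estimate
ctr=plane(c,339,189,32);print(ctr)
def top(z,ctr,half,s=2):
    n=int(2*half*s);ys,xs=np.mgrid[0:n,0:n]
    P=np.stack([ctr[0]+half-ys/s,ctr[1]+half-xs/s,np.full(xs.shape,float(z))],-1)
    u,v=proj(c,P);return cv2.remap(i,u.astype(np.float32),v.astype(np.float32),cv2.INTER_LINEAR)
t=top(32,ctr,85,3.5)
g=cv2.cvtColor(t,cv2.COLOR_BGR2GRAY)
cv2.imwrite("pics/top1.png",t)
m=((g>75)*255).astype(np.uint8);yy,xx=np.mgrid[:g.shape[0],:g.shape[1]]
m[np.hypot(xx-297,yy-297)>3.5*62]=0
cs,_=cv2.findContours(m,0,2);k=max(cs,key=cv2.contourArea);hull=cv2.convexHull(k)
(a,b),rad=cv2.minEnclosingCircle(k);print("ring",a,b,rad/3.5,cv2.fitEllipse(k),"world",ctr[0]+85-b/3.5,ctr[1]+85-a/3.5)
for n,p,z in [("cone",(323,224),30),("groove",(322,158),30),("flat",(378,184),30),("knob",(402,266),74.5),("pivot",(414,222),54)]:
    q=plane(c,*p,z);print(n,q.round(1),np.degrees(np.arctan2(*(q-ctr)[1::-1])).round(1),np.hypot(*(q-ctr)[:2]).round(1))
hsv=cv2.cvtColor(i,cv2.COLOR_BGR2HSV);mk=cv2.inRange(hsv,(0,150,60),(6,255,255))[240:290,370:430];M=cv2.moments(mk);print("knob px",370+M['m10']/M['m00'],240+M['m01']/M['m00'])
E
```

```text
[ 584.20062891 -153.88118108   32.        ]Traceback (most recent call last):
  File "<stdin>", line 9, in <module>
  File "<stdin>", line 8, in top
  File "h.py", line 12, in proj
    q=R.from_euler('xyz',c["orientation"],degrees=True).inv().apply(np.array(p)-c["eye"])
  File "scipy/spatial/transform/_rotation.pyx", line 2580, in scipy.spatial.transform._rotation.Rotation.apply
ValueError: Expected input of shape (3,) or (P, 3), got (595, 595, 3).
```

```bash
python3 - <<'E'
s=open('h.py').read()
s=s.replace(".inv().apply(np.array(p)-c[\"eye\"])",".as_matrix();q=(np.array(p)-c['eye'])@q")
s+='''
def top(c,i,z,ctr,half,s=3.5):
    n=int(2*half*s);ys,xs=np.mgrid[0:n,0:n]
    P=np.stack([ctr[0]+half-ys/s,ctr[1]+half-xs/s,np.full(xs.shape,float(z))],-1)
    u,v=proj(c,P);return cv2.remap(i,u.astype(np.float32),v.astype(np.float32),cv2.INTER_LINEAR)
'''
open('h.py','w').write(s)
E
python3 - <<'E'
from h import *
c=np.load("w1.npy",allow_pickle=True).item();i=cv2.imread("pics/w1.png")
ctr=plane(c,339,189,32)
t=top(c,i,32,ctr,85)
g=cv2.cvtColor(t,cv2.COLOR_BGR2GRAY)
cv2.imwrite("pics/top1.png",t)
m=((g>75)*255).astype(np.uint8);yy,xx=np.mgrid[:g.shape[0],:g.shape[1]]
m[np.hypot(xx-297,yy-297)>3.5*62]=0
cs,_=cv2.findContours(m,0,2);k=max(cs,key=cv2.contourArea)
(a,b),rad=cv2.minEnclosingCircle(k);print("ring",a,b,rad/3.5,cv2.fitEllipse(k),"world",ctr[0]+85-b/3.5,ctr[1]+85-a/3.5)
for n,p,z in [("cone",(323,224),30),("groove",(322,158),30),("flat",(378,184),30),("knob",(402,266),74.5),("pivot",(414,222),54)]:
    q=plane(c,*p,z);print(n,q.round(1),np.degrees(np.arctan2(*(q-ctr)[1::-1])).round(1),np.hypot(*(q-ctr)[:2]).round(1))
E
```

```text
ring 297.2524108886719 303.2720947265625 53.967921665736604 ((301.09649658203125, 305.346435546875), (348.88616943359375, 366.205078125), 18.074342727661133) world 582.5514589836898 -153.81044133561062
cone [ 542.3 -153.2   30. ] 179.1 41.9
groove [ 606.9 -126.    30. ] 50.8 36.0
flat [ 603.5 -189.2   30. ] -61.3 40.2
knob [ 545.8 -232.9   74.5] -115.9 87.9
pivot [ 585.5 -232.    54. ] -89.0 78.1
```

View pics/top1.png

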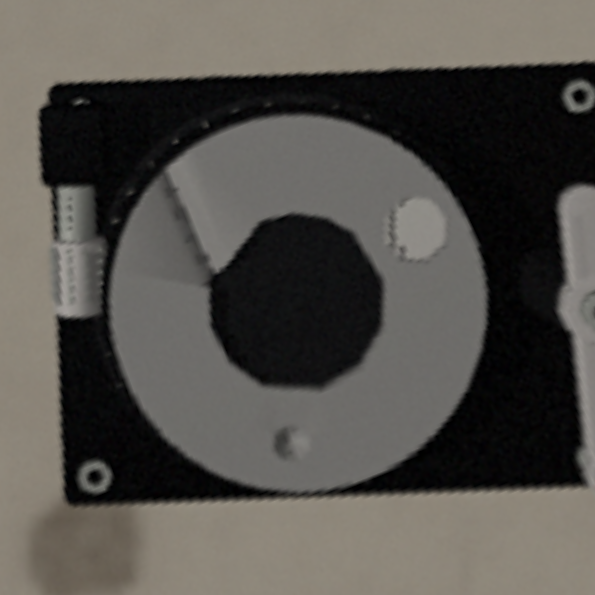

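Ring fit: radius 53.97 mm (given 54), centre (582.5,-153.8). Stage yaw is about +2.6°, and the seats sit at about -3° in world axes (cone 177.9°, flat -58.8°). Next is a look at the head.

Call:
step_arm(
  rows=[
    [[5,-45,0],0],
    [[10,-90,0],0],
    [[16,-135,0],0],
    [[21,-180,0],0],
    [[26,-225,5],0],
    [[32,-270,10],0],
    [[37,-310,15],0],
    [[39,-331,20],0],
    [[39,-331,20],0],
    [[39,-331,20],0],
    [[39,-331,20],0],
  ],
)

```text
time: 2.8
tool_pos: [505.0, 188.7, 222.7]
tcp_rot: [180.0, -0.0, 21.8]
ft_force: [0.1, -0.1, -0.0]
finger_gap: 85.6
grip_force: 0.0
```

```bash
python3 - <<'E'
from h import *
c=get_calibration("wrist");i=snapshot("wrist");cv2.imwrite("pics/w2.png",i)
np.save("w2.npy",c,allow_pickle=True);print(c,r.sense()["tool_pos"],r.sense()["tcp_rot"])
t=top(c,i,16,[495,168],75,3.9);cv2.imwrite("pics/top2.png",t)
E
```

```text
{'fovy': 60.39508144335575, 'cx': 321.1557682938634, 'cy': 201.33680100495303, 'eye': array([570.30791669, 215.72869394, 353.45280618]), 'orientation': array([-1.60590727e+01, -5.46600586e-02, -6.81700643e+01])} [505.08281418 188.72863834 222.71857905] [ 1.79976012e+02 -3.41690091e-02  2.18182485e+01]
```

View pics/top2.png

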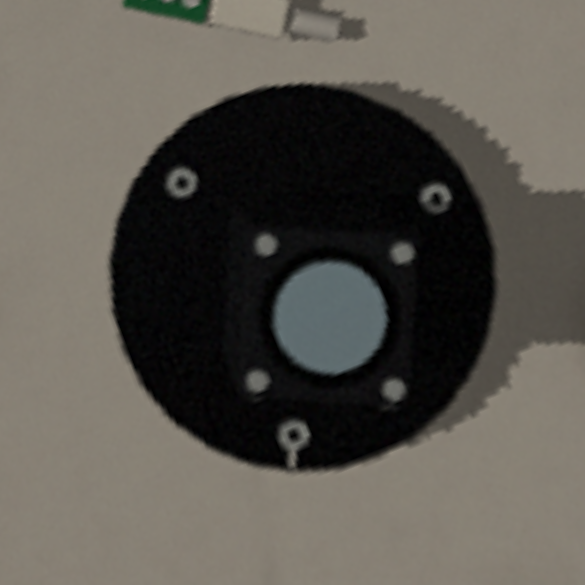

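The rectified view shows the head at scale 3.9. The screws over the feet are at (181,182), (435,198) and (293,435), with the index line below the last one. Radii of 39.5–40.5 mm match the given 40. The centre is (498.6,165.4) and the yaw is about -3.5°. I'll go above it with the tool turned to -3.5°.

Call:
step_arm(
  rows=[
    [[-5,6,25],8],
    [[-10,13,55],16],
    [[-14.6,19.3,85],24],
    [[-14.6,19.3,102],25.3],
    [[-14.6,19.3,102],25.3],
    [[-14.6,19.3,102],25.3],
    [[-14.6,19.3,102],25.3],
  ],
)

```text
time: 3.55
tool_pos: [499.5, 166.8, 122.1]
tcp_rot: [-180.0, -0.2, -3.4]
ft_force: [0.5, 1.5, -0.3]
finger_gap: 85.2
grip_force: 0.0
```

Call:
step_arm(
  rows=[
    [[0,0,0],0],
    [[0,0,30],0],
    [[0,0,55],0],
    [[0,0,75],0],
    [[0,0,87],0],
    [[0,0,87],0],
    [[0,0,87],0],
    [[0,0,87],0],
  ],
)

```text
time: 4.35
tool_pos: [499.4, 167.1, 34.9]
tcp_rot: [-180.0, -0.1, -3.4]
ft_force: [0.3, 0.1, 0.3]
finger_gap: 85.2
grip_force: 0.0
```

Call:
step_arm(
  rows=[
    [[0,0,0],0],
    [[0,0,0],0],
    [[0,0,0],0],
    [[0,0,0],0],
    [[0,0,0],0],
    [[0,0,0],0],
    [[0,0,0],0],
    [[0,0,0],0],
  ],
  fingers=0,
  squeeze=25,
)

```text
time: 5.15
tool_pos: [498.7, 166.6, 33.8]
tcp_rot: [180.0, -0.1, -3.4]
ft_force: [-0.1, -3.0, 5.5]
finger_gap: 39.9
grip_force: 27.7
```

Call:
step_arm(
  rows=[
    [[0,0,-3],0],
    [[0,0,-8],0],
    [[0,0,-20],0],
    [[0,0,-40],0],
    [[0,0,-60],0],
    [[0,0,-75],0],
    [[0,0,-80],0],
    [[0,0,-80],0],
    [[0,0,-80],0],
    [[0,0,-80],0],
  ],
)

```text
time: 6.15
tool_pos: [497.2, 166.7, 112.0]
tcp_rot: [180.0, 0.1, -3.4]
ft_force: [0.0, 0.4, -5.5]
finger_gap: 39.8
grip_force: 26.8
```

```bash
python3 - <<'E'
from h import *
c=get_calibration("wrist");i=snapshot("wrist");np.save("w3.npy",c,allow_pickle=True);cv2.imwrite("pics/w3.png",i)
s=r.sense();print(s["tool_pos"],s["tcp_rot"],s["ft_force"],s["wrist_torque"])
E
```

```text
[497.30348128 166.63715312 112.05588592] [ 1.79966854e+02  1.19404299e-01 -3.36967741e+00] [-0.89191584  0.09381546 -4.27566325] [ 0.02313077  0.01833283 -0.00628696]
```

View pics/w3.png

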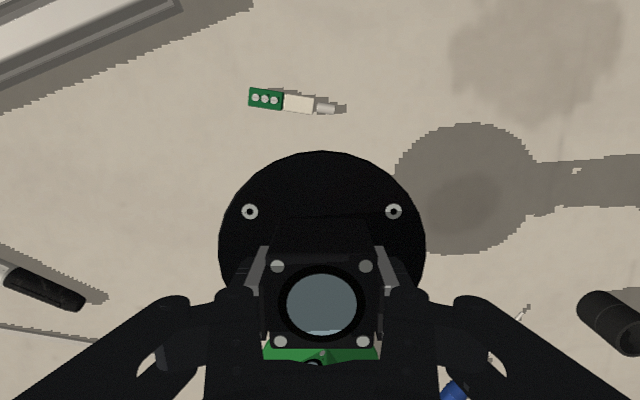

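The head hangs level in the grip, with its rear screws at (249,211) and (393,211). I'll compute the head's offset from the TCP.

```bash
python3 - <<'E'
from h import *
c=np.load("w3.npy",allow_pickle=True).item();i=cv2.imread("pics/w3.png")
g=cv2.cvtColor(i,cv2.COLOR_BGR2GRAY)
def blob(x,y):
    w=(g[y-12:y+13,x-12:x+13]>90).astype(np.uint8);M=cv2.moments(cv2.convexHull(cv2.findNonZero(w)));return x-12+M['m10']/M['m00'],y-12+M['m01']/M['m00']
A,B=[plane(c,*blob(*p),94.2) for p in((249,211),(393,211))]
d=A-B;print("sep",np.linalg.norm(d),2*40*np.sin(np.radians(55)))
yaw=np.degrees(np.arctan2(d[1],d[0]))-90
m=(A+B)/2;y=np.radians(yaw);ctr=m-40*np.cos(np.radians(55))*np.array([np.cos(y),np.sin(y),0])
print("yaw",yaw,"centre",ctr)
# recheck ring from w1: seats
c=np.load("w1.npy",allow_pickle=True).item();i=cv2.imread("pics/w1.png")
q=[plane(c,*p,32) for p in((339,189),)];print(q)
E
```

```text
sep 64.97031052305579 65.53216354311934
yaw -3.19544526140578 centre [497.43640128 167.2824108   94.2       ]
[array([ 584.20062891, -153.88118108,   32.        ])]
```

Call:
step_arm(
  rows=[
    [[4,12,0],0],
    [[12,36,0],0],
    [[22,68,0],0],
    [[34,103,0],0],
    [[46,140,0],0],
    [[58,176,0],0],
    [[70,212,0],0],
    [[82,247,0],0],
    [[92,278,0],0],
    [[99,300,0],0],
    [[103,311,0],0],
    [[104.1,315.3,0],0],
  ],
)

```text
time: 7.4
tool_pos: [583.3, -155.4, 112.8]
tcp_rot: [-180.0, 0.0, -3.5]
ft_force: [-0.5, 0.4, -5.2]
finger_gap: 39.8
grip_force: 26.8
```

Call:
step_arm(
  rows=[
    [[0,0,0],0],
    [[0,0,0],0],
    [[0,0,0],0],
    [[0,0,0],0],
    [[0,0,0],0],
  ],
)

```text
time: 7.9
tool_pos: [583.6, -153.4, 113.4]
tcp_rot: [-180.0, -0.0, -3.3]
ft_force: [-0.2, -0.4, -5.0]
finger_gap: 40.0
grip_force: 26.8
```

```bash
python3 - <<'E'
from h import *
c=get_calibration("wrist");i=snapshot("wrist");np.save("w4.npy",c,allow_pickle=True);cv2.imwrite("pics/w4.png",i)
s=r.sense();print(s["tool_pos"],s["tcp_rot"],s["ft_force"],s["wrist_torque"],s["finger_gap"])
g=cv2.cvtColor(i,cv2.COLOR_BGR2GRAY)
def blob(x,y):
    w=(g[y-14:y+15,x-14:x+15]>90).astype(np.uint8);M=cv2.moments(cv2.convexHull(cv2.findNonZero(w)));return x-14+M['m10']/M['m00'],y-14+M['m01']/M['m00']
print(blob(249,211),blob(393,211))
A,B=[plane(c,*blob(*p),94.2) for p in((249,211),(393,211))]
d=A-B;yaw=np.degrees(np.arctan2(d[1],d[0]))-90
m=(A+B)/2;y=np.radians(yaw);print(yaw,m-22.94*np.array([np.cos(y),np.sin(y),0]))
E
```

```text
[ 583.59578772 -153.56434489  113.40936068] [-1.79998480e+02 -8.54623292e-03 -3.33113602e+00] [ 0.59381578  0.17609622 -5.21714427] [ 0.00300809  0.01823465 -0.00975161] 39.52413411633899
(249.30971128608923, 211.1496062992126) (392.9882246376812, 210.6394927536232)
-3.120133912673012 [ 583.33945755 -152.72594856   94.2       ]
```

View pics/w4.png

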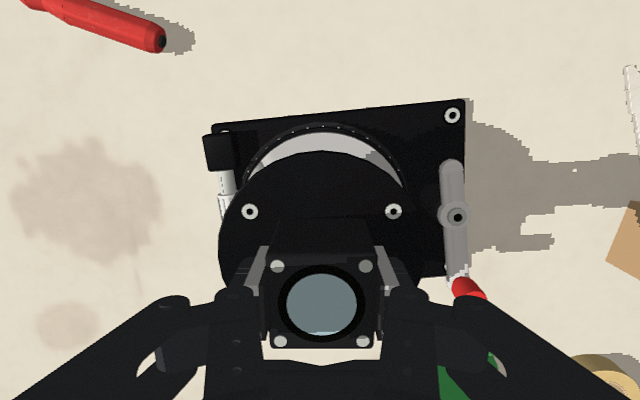

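```bash
python3 - <<'E'
from h import *
from scipy.optimize import least_squares
c=np.load("w4.npy",allow_pickle=True).item();i=cv2.imread("pics/w4.png");g=cv2.cvtColor(i,cv2.COLOR_BGR2GRAY).astype(float)
P=[]
for u in range(262,388,3):
    col=cv2.GaussianBlur(g,(3,3),0)[110:175,u];d=np.diff(col)
    k=int(np.argmax(d));  # dark->bright going down = ring outer edge
    if d[k]>12:P.append(plane(c,u,110+k+.5,32)[:2])
P=np.array(P);f=lambda q:np.hypot(*(P-q).T)-54
s=least_squares(f,[582,-154],loss="soft_l1",f_scale=.5);print(len(P),s.x,np.abs(f(s.x)).round(1))
E
```

```text
42 [ 582.57539174 -153.98201432] [0.3 0.3 0.2 0.1 0.  0.  0.1 0.3 0.  0.2 0.2 0.2 0.2 0.3 0.1 0.1 0.2 0.1
 0.1 0.2 0.2 0.4 0.2 0.  0.1 0.2 0.1 0.1 0.2 0.2 0.2 0.3 0.1 0.1 0.2 0.2
 0.1 0.1 0.3 0.  0.2 0.2]
```

The ring arc seen past the plate gives (582.6,-154.0), in agreement with the first look. I'll correct by (-0.7,+1.3) in tool axes and descend to just above contact.

Call:
step_arm(
  rows=[
    [[-0.7,1.3,8],0],
    [[-0.7,1.3,18],0],
    [[-0.7,1.3,28],0],
    [[-0.7,1.3,36],0],
    [[-0.7,1.3,41],0],
    [[-0.7,1.3,43],0],
    [[-0.7,1.3,43],0],
    [[-0.7,1.3,43],0],
    [[-0.7,1.3,43],0],
  ],
)

```text
time: 8.85
tool_pos: [583.2, -155.5, 70.9]
tcp_rot: [180.0, -0.1, -3.4]
ft_force: [0.1, -0.1, -4.9]
finger_gap: 39.6
grip_force: 26.8
```

Call:
step_arm(
  rows=[
    [[0,0,0.5],0],
    [[0,0,1],0],
    [[0,0,1.5],0],
    [[0,0,2],0],
    [[0,0,2],0],
    [[0,0,2],0],
  ],
)

```text
time: 9.45
tool_pos: [582.7, -155.3, 68.2]
tcp_rot: [-180.0, 0.0, -3.4]
ft_force: [1.1, 0.3, -4.2]
finger_gap: 39.4
grip_force: 26.8
```

Call:
step_arm(
  rows=[
    [[0,0,0.5],0],
    [[0,0,1],0],
    [[0,0,1.5],0],
    [[0,0,1.5],0],
    [[0,0,1.5],0],
  ],
)

```text
time: 9.95
tool_pos: [582.8, -155.3, 66.7]
tcp_rot: [-180.0, 0.0, -3.4]
ft_force: [0.5, -0.4, -4.8]
finger_gap: 40.0
grip_force: 26.8
```

Call:
step_arm(
  rows=[
    [[0,0,0.3],0],
    [[0,0,0.6],0],
    [[0,0,1],0],
    [[0,0,1],0],
    [[0,0,1],0],
  ],
)

```text
time: 10.45
tool_pos: [582.8, -155.3, 65.8]
tcp_rot: [-180.0, 0.0, -3.4]
ft_force: [-1.1, 0.2, -4.9]
finger_gap: 39.7
grip_force: 26.8
```

Call:
step_arm(
  rows=[
    [[0,0,0.3],0],
    [[0,0,0.6],0],
    [[0,0,1],0],
    [[0,0,1],0],
    [[0,0,1],0],
  ],
)

```text
time: 10.95
tool_pos: [582.8, -155.3, 64.8]
tcp_rot: [-180.0, 0.0, -3.4]
ft_force: [-0.8, 0.2, -5.7]
finger_gap: 39.7
grip_force: 26.8
```

Call:
step_arm(
  rows=[
    [[0,0,0.2],0],
    [[0,0,0.4],0],
    [[0,0,0.6],0],
    [[0,0,0.6],0],
    [[0,0,0.6],0],
  ],
)

```text
time: 11.45
tool_pos: [582.8, -155.2, 64.3]
tcp_rot: [-180.0, -0.0, -3.4]
ft_force: [-0.6, 0.7, -4.5]
finger_gap: 39.8
grip_force: 27.0
```

Call:
step_arm(
  rows=[
    [[0,0,0.2],0],
    [[0,0,0.4],0],
    [[0,0,0.5],0],
    [[0,0,0.5],0],
    [[0,0,0.5],0],
  ],
)

```text
time: 11.95
tool_pos: [582.9, -155.2, 63.9]
tcp_rot: [-180.0, -0.0, -3.4]
ft_force: [-0.7, 1.9, 0.5]
finger_gap: 39.6
grip_force: 27.5
```

Call:
step_arm(
  rows=[
    [[0,0,0.2],0],
    [[0,0,0.4],0],
    [[0,0,0.5],0],
    [[0,0,0.5],0],
    [[0,0,0.5],0],
  ],
)

```text
time: 12.45
tool_pos: [583.0, -155.2, 63.7]
tcp_rot: [-180.0, -0.0, -3.4]
ft_force: [-3.2, 3.0, 6.0]
finger_gap: 39.7
grip_force: 28.1
```

Call:
step_arm(
  rows=[
    [[-0.2,-0.2,-0.2],0],
    [[-0.4,-0.4,-0.2],0],
    [[-0.4,-0.4,-0.2],0],
    [[-0.4,-0.4,-0.2],0],
  ],
)

```text
time: 12.85
tool_pos: [582.6, -154.9, 63.5]
tcp_rot: [180.0, -0.0, -3.4]
ft_force: [-1.0, 2.5, 3.9]
finger_gap: 39.7
grip_force: 27.8
```

```bash
python3 - <<'E'
from h import *
for k in range(3):
    s=r.sense();print(s["tool_pos"].round(2),s["ft_force"].round(2),s["wrist_torque"].round(3));snapshot("side")
E
```

```text
[ 582.63 -154.89   63.53] [-0.97  2.45  3.9 ] [0.652 0.183 0.13 ]
[ 582.61 -154.92   63.54] [-0.55  2.9   3.2 ] [0.546 0.144 0.113]
[ 582.63 -154.88   63.54] [-1.45  3.38  2.43] [0.609 0.163 0.06 ]
```

Call:
step_arm(
  rows=[
    [[-0.1,-0.3,0],-0.2],
    [[-0.2,-0.5,0],-0.4],
    [[-0.2,-0.5,0],-0.4],
    [[-0.2,-0.5,0],-0.4],
  ],
)

```text
time: 13.4
tool_pos: [582.5, -154.6, 63.5]
tcp_rot: [180.0, -0.0, -3.0]
ft_force: [1.6, -0.3, 1.7]
finger_gap: 39.8
grip_force: 27.6
```

```bash
python3 - <<'E'
from h import *
for k in range(3):
    s=r.sense();print(s["tool_pos"].round(2),s["ft_force"].round(2),s["wrist_torque"].round(3));snapshot("side")
E
```

```text
[ 582.51 -154.64   63.49] [ 1.6  -0.28  1.69] [ 0.024 -0.208 -0.005]
[ 582.51 -154.63   63.49] [ 1.84 -0.27  2.  ] [ 0.052 -0.232  0.01 ]
[ 582.49 -154.63   63.49] [ 2.51 -0.5   0.98] [-0.047 -0.258 -0.018]
```

Forces are near zero at z 63.5, which is the expected home height. As a feel test, I'll twist 1° and read the torque.

Call:
step_arm(
  rows=[
    [[0.2,0,0],0],
    [[0.2,0,0],0.5],
    [[0.2,0,0],1],
    [[0.2,0,0],1],
    [[0.2,0,0],1],
  ],
)

```text
time: 14.05
tool_pos: [582.4, -154.6, 63.6]
tcp_rot: [180.0, -0.0, -4.0]
ft_force: [-1.2, -2.2, 4.3]
finger_gap: 39.8
grip_force: 28.0
```

```bash
python3 - <<'E'
from h import *
s=r.sense();print(s["tool_pos"].round(2),s["tcp_rot"],s["ft_force"].round(2),s["wrist_torque"].round(3))
E
```

```text
[ 582.42 -154.6    63.64] [ 1.79977679e+02 -4.33486176e-04 -3.96683466e+00] [-1.17 -2.18  4.33] [-0.253  0.352  0.272]
```

Call:
step_arm(
  rows=[
    [[0,0,0],-0.5],
    [[0,0,0],-1],
    [[0,0,0],-1],
    [[0,0,0],-1],
  ],
)

```text
time: 14.45
tool_pos: [582.6, -154.5, 63.4]
tcp_rot: [180.0, -0.0, -3.0]
ft_force: [0.6, -2.5, 2.6]
finger_gap: 39.9
grip_force: 27.9
```

```bash
python3 - <<'E'
from h import *
s=r.sense();print(s["tool_pos"].round(2),s["tcp_rot"],s["ft_force"].round(2),s["wrist_torque"].round(3))
E
```

```text
[ 582.57 -154.54   63.44] [ 1.79987695e+02 -1.92773041e-02 -2.97506486e+00] [ 0.57 -2.53  2.58] [-0.448 -0.04   0.026]
```

The twist gives a firm restoring torque of 0.27 N m and lifts the head, so all three feet are captured. Releasing.

Call:
step_arm(
  rows=[
    [[0,0.2,0],0],
    [[0,0.2,0],0],
    [[0,0.2,0],0],
  ],
  squeeze=20,
)

```text
time: 14.75
tool_pos: [582.6, -154.6, 63.5]
tcp_rot: [180.0, -0.0, -3.0]
ft_force: [0.7, -1.7, 3.8]
finger_gap: 39.8
grip_force: 27.9
```

Call:
step_arm(
  rows=[
    [[0,0,0],0],
    [[0,0,0],0],
    [[0,0,0],0],
    [[0,0,0],0],
    [[0,0,0],0],
    [[0,0,0],0],
  ],
  fingers=0.8,
)

```text
time: 15.35
tool_pos: [582.4, -154.5, 63.3]
tcp_rot: [-180.0, 0.0, -3.0]
ft_force: [0.1, -0.7, 0.7]
finger_gap: 68.4
grip_force: 0.0
```

Call:
step_arm(
  rows=[
    [[0,0,-5],0],
    [[0,0,-20],0],
    [[0,0,-45],0],
    [[0,0,-80],0],
    [[0,0,-110],0],
    [[0,0,-130],0],
    [[0,0,-130],0],
    [[0,0,-130],0],
    [[0,0,-130],0],
  ],
)

```text
time: 16.25
tool_pos: [581.8, -154.3, 192.4]
tcp_rot: [-180.0, 0.1, -3.0]
ft_force: [-0.1, 0.5, -0.6]
finger_gap: 68.3
grip_force: 0.0
```

```bash
python3 - <<'E'
from h import *
c=get_calibration("wrist");i=snapshot("wrist");np.save("w5.npy",c,allow_pickle=True);cv2.imwrite("pics/w5.png",i)
s=r.sense();print(s["tool_pos"],s["tcp_rot"],s["ft_force"])
E
```

```text
[ 581.57682902 -154.26616636  191.94387141] [-1.79960923e+02  1.33688167e-01 -2.96641038e+00] [ 0.66022109  0.02301108 -0.82349503]
```

View pics/w5.png

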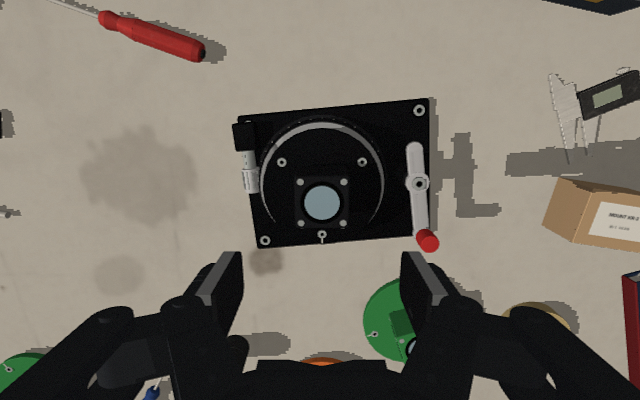

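The head stands concentric in the ring, with its screws at (282,162), (362,162) and (322,234). The keeper pivot is at (419,184) and the knob top at (428,240). I'll check the seating and locate the knob.

```bash
python3 - <<'E'
from h import *
c=np.load("w5.npy",allow_pickle=True).item();i=cv2.imread("pics/w5.png");g=cv2.cvtColor(i,cv2.COLOR_BGR2GRAY)
def blob(x,y,k=7):
    w=(g[y-k:y+k+1,x-k:x+k+1]>90).astype(np.uint8);M=cv2.moments(cv2.convexHull(cv2.findNonZero(w)));return x-k+M['m10']/M['m00'],y-k+M['m01']/M['m00']
A,B=[plane(c,*blob(*p),45.5) for p in((282,162),(362,162))]
d=A-B;yaw=np.degrees(np.arctan2(d[1],d[0]))-90;y=np.radians(yaw)
print(np.linalg.norm(d),yaw,(A+B)/2-22.94*np.array([np.cos(y),np.sin(y),0]))
pv=plane(c,*blob(419,184,9),54);print("pivot",pv)
hsv=cv2.cvtColor(i,cv2.COLOR_BGR2HSV);m=cv2.inRange(hsv,(0,150,60),(8,255,255));m[:215]=0;m[262:]=0;m[:,:405]=0;m[:,450:]=0
ys,xs=np.nonzero(m);print(xs.min(),xs.max(),ys.min(),ys.max())
M=cv2.moments(m,True);u,v=M['m10']/M['m00'],M['m01']/M['m00'];k=plane(c,u,v,63.5)  # silhouette centroid = mid-height
print(u,v,k,np.hypot(*(k-pv)[:2]),np.degrees(np.arctan2(*(k-pv)[1::-1])))
t=r.sense()["tool_pos"];R0=r.sense()["tcp_rot"];print(t,R0)
E
```

```text
65.81549758814342 -1.975430451252521 [ 582.95003111 -154.4371661    45.5       ]
pivot [ 584.96834763 -232.14804571   54.        ]
416 438 229 252
426.859375 240.36979166666666 [ 539.72847554 -237.42986096   63.5       ] 45.54715796961317 -173.34078926726622
[ 581.57682902 -154.26616636  191.94387141] [-1.79960923e+02  1.33688167e-01 -2.96641038e+00]
```

Head centre is (583.0,-154.4), within 0.6 mm of the axis, so it is home. The knob is at (540,-237), 45.5 mm from the pivot (given 45), and the keeper is at about 0.07 rad. I'll cage the knob loosely between the fingers and follow the arc.

Call:
step_arm(
  rows=[
    [[-9,20,0],0],
    [[-18,42,0],-5],
    [[-28,64,0],-10],
    [[-37.2,85.1,20],-10],
    [[-37.2,85.1,50],-10],
    [[-37.2,85.1,75],-10],
    [[-37.2,85.1,88],-10],
    [[-37.2,85.1,88],-10],
    [[-37.2,85.1,88],-10],
    [[-37.2,85.1,88],-10],
  ],
  fingers=0.35,
)

```text
time: 17.3
tool_pos: [542.0, -238.0, 107.1]
tcp_rot: [179.9, -0.1, 7.1]
ft_force: [0.0, -0.4, 0.9]
finger_gap: 29.9
grip_force: 0.0
```

Call:
step_arm(
  rows=[
    [[-1,0,10],0],
    [[-1,0,22],0],
    [[-1,0,32],0],
    [[-1,0,39],0],
    [[-1,0,39],0],
    [[-1,0,39],0],
    [[-1,0,39],0],
  ],
)

```text
time: 18.0
tool_pos: [540.2, -238.0, 66.9]
tcp_rot: [180.0, -0.0, 7.0]
ft_force: [0.1, 1.5, -0.5]
finger_gap: 30.0
grip_force: 0.0
```

```bash
python3 - <<'E'
from h import *
s=r.sense();t=s["tool_pos"];print(t,s["tcp_rot"],s["ft_force"])
# arc waypoints in tool axes at this yaw
pv=np.array([585.5,-232]);psi=np.radians(s["tcp_rot"][2]);rows=[]
for a in np.arange(194,285,7.5):
    A=np.radians(a);p=pv+45.3*np.array([np.cos(A),np.sin(A)]);d=p-t[:2]
    rows.append([a,round(np.cos(psi)*d[0]+np.sin(psi)*d[1],1),round(np.sin(psi)*d[0]-np.cos(psi)*d[1],1),round(-(a-180-s["tcp_rot"][2]),1)])
print(*rows,sep="\n")
E
```

```text
[ 540.24533637 -237.96487859   66.87738042] [ 1.79972515e+02 -3.75030458e-02  7.03141391e+00] [ 0.07317596  1.49779487 -0.46490971]
[np.float64(194.0), np.float64(0.7), np.float64(5.1), np.float64(-7.0)]
[np.float64(201.5), np.float64(1.8), np.float64(10.9), np.float64(-14.5)]
[np.float64(209.0), np.float64(3.6), np.float64(16.6), np.float64(-22.0)]
[np.float64(216.5), np.float64(6.2), np.float64(21.9), np.float64(-29.5)]
[np.float64(224.0), np.float64(9.5), np.float64(26.9), np.float64(-37.0)]
[np.float64(231.5), np.float64(13.3), np.float64(31.4), np.float64(-44.5)]
[np.float64(239.0), np.float64(17.7), np.float64(35.3), np.float64(-52.0)]
[np.float64(246.5), np.float64(22.6), np.float64(38.6), np.float64(-59.5)]
[np.float64(254.0), np.float64(27.9), np.float64(41.3), np.float64(-67.0)]
[np.float64(261.5), np.float64(33.5), np.float64(43.3), np.float64(-74.5)]
[np.float64(269.0), np.float64(39.3), np.float64(44.5), np.float64(-82.0)]
[np.float64(276.5), np.float64(45.2), np.float64(44.9), np.float64(-89.5)]
[np.float64(284.0), np.float64(51.1), np.float64(44.6), np.float64(-97.0)]
```

Call:
step_arm(
  rows=[
    [[0.7,5.1,0],-7],
    [[1.8,10.9,0],-14.5],
    [[3.6,16.6,0],-22],
    [[6.2,21.9,0],-29.5],
    [[9.5,26.9,0],-37],
    [[13.3,31.4,0],-44.5],
    [[17.7,35.3,0],-52],
    [[22.6,38.6,0],-59.5],
    [[27.9,41.3,0],-67],
    [[33.5,43.3,0],-74.5],
    [[33.5,43.3,0],-74.5],
    [[33.5,43.3,0],-74.5],
  ],
)

```text
time: 19.2
tool_pos: [578.6, -276.7, 66.8]
tcp_rot: [180.0, 0.0, 81.3]
ft_force: [-0.3, 0.5, 0.2]
finger_gap: 30.3
grip_force: 0.0
```

```bash
python3 - <<'E'
from h import *
s=r.sense();t=s["tool_pos"];print(t,s["tcp_rot"],s["ft_force"],s["finger_gap"])
pv=np.array([585.5,-232]);psi=np.radians(s["tcp_rot"][2])
for a in (266,270,274,278,281,284):
    A=np.radians(a);p=pv+45.3*np.array([np.cos(A),np.sin(A)]);d=p-t[:2]
    print([a,(np.cos(psi)*d[0]+np.sin(psi)*d[1]).round(1),(np.sin(psi)*d[0]-np.cos(psi)*d[1]).round(1),round(-(a-180-s["tcp_rot"][2]),1)])
E
```

```text
[ 578.64369695 -276.71129397   66.75094093] [1.79963421e+02 9.39541986e-03 8.13130434e+01] [-0.33202677  0.54880601  0.17247194] 30.30215215550618
[266, np.float64(0.1), np.float64(3.7), np.float64(-4.7)]
[270, np.float64(0.5), np.float64(6.9), np.float64(-8.7)]
[274, np.float64(1.0), np.float64(10.0), np.float64(-12.7)]
[278, np.float64(1.8), np.float64(13.0), np.float64(-16.7)]
[281, np.float64(2.6), np.float64(15.3), np.float64(-19.7)]
[284, np.float64(3.4), np.float64(17.5), np.float64(-22.7)]
```

Call:
step_arm(
  rows=[
    [[0.1,3.7,0],-4.7],
    [[0.5,6.9,0],-8.7],
    [[1,10,0],-12.7],
    [[1.4,11.5,0],-12.7],
    [[1.8,13,0],-12.7],
    [[1.8,13,0],-12.7],
  ],
)

```text
time: 19.8
tool_pos: [591.5, -276.8, 66.5]
tcp_rot: [180.0, 0.0, 94.1]
ft_force: [-0.9, -0.3, 0.4]
finger_gap: 30.0
grip_force: 0.4
```

Call:
step_arm(
  rows=[
    [[0,0.7,0],0],
    [[0,1.4,0],0],
    [[0,2,0],0],
    [[0,2,0],0],
  ],
)

```text
time: 20.2
tool_pos: [593.6, -276.6, 66.4]
tcp_rot: [180.0, -0.0, 94.2]
ft_force: [-1.2, -1.1, -0.6]
finger_gap: 29.9
grip_force: 0.5
```

Call:
step_arm(
  rows=[
    [[0,0.7,0],0],
    [[0,1.4,0],0],
    [[0,2,0],0],
    [[0,2,0],0],
    [[0,2,0],0],
  ],
)

```text
time: 20.7
tool_pos: [594.8, -276.5, 66.2]
tcp_rot: [-179.9, -0.0, 94.2]
ft_force: [-5.1, -0.8, 2.1]
finger_gap: 29.8
grip_force: 2.8
```

Call:
step_arm(
  rows=[
    [[0,0.5,0],0],
    [[0,1,0],0],
    [[0,1,0],0],
    [[0,1,0],0],
  ],
)

```text
time: 21.1
tool_pos: [595.0, -276.6, 66.2]
tcp_rot: [-179.8, -0.0, 94.2]
ft_force: [-9.3, -1.3, 4.1]
finger_gap: 29.8
grip_force: 4.7
```

It's at the stop: force rises while the position holds, and knob x≈587.5 matches the closed position. I'll back off, retreat and look.

Call:
step_arm(
  rows=[
    [[0,-4,0],0],
    [[0,-10,0],0],
    [[0,-10,0],0],
    [[0,-10,0],0],
    [[0,-10,-20],0],
    [[0,-10,-50],0],
    [[0,-10,-90],0],
    [[0,-10,-120],0],
    [[0,-10,-120],0],
    [[0,-10,-120],0],
  ],
)

```text
time: 22.1
tool_pos: [587.4, -277.3, 187.6]
tcp_rot: [179.9, 0.1, 94.2]
ft_force: [0.1, 0.2, -1.0]
finger_gap: 30.0
grip_force: 0.0
```

```bash
python3 - <<'E'
from h import *
c=get_calibration("wrist");i=snapshot("wrist");s=r.sense()
cv2.imwrite("pics/w6.png",i);print(s["tool_pos"],s["ft_force"])
hsv=cv2.cvtColor(i,cv2.COLOR_BGR2HSV);m=cv2.inRange(hsv,(0,150,60),(8,255,255))
n,l,st,ce=cv2.connectedComponentsWithStats(m)
for k in range(1,n):
    if st[k,4]>60:
        p=plane(c,*ce[k],63.5);d=p[:2]-[585.5,-232];print(ce[k],st[k,4],p,np.hypot(*d),np.degrees(np.arctan2(d[1],d[0])))
E
```

```text
[ 586.47391201 -276.86506247  185.79313335] [-0.49127914 -0.12803153 -0.93149824]
[320.14763231 198.37883008] 359 [ 587.09103166 -277.65762018   63.5       ] 45.685333122431 -88.00422082733084
[ 41.18825911 365.17206478] 494 [ 349.76527401 -450.33502461   63.5       ] 321.31144394549585 -137.19446885573095
```

View pics/w6.png

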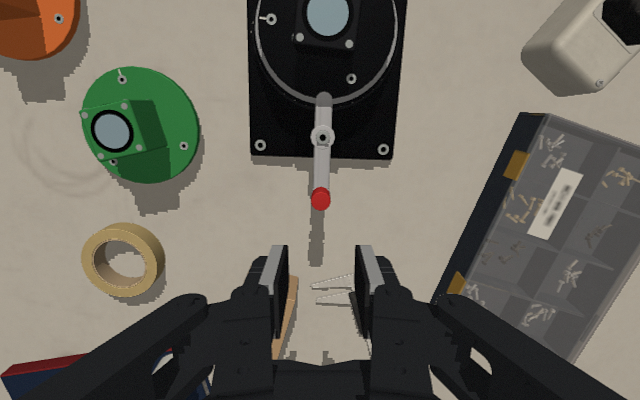

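The keeper finger lies over the plate's rim at (323,97). The knob at (320,198) stands at -88.0°, against -87.4° for fully closed, so the angle is about 1.56 rad. The gripper is clear, so I'm handing in.

```bash
python3 -c "from bench import r;print(r.hand_in())"
```

```text
the job is handed in; nothing more can be done
None
```

The mirror head is home in all three seats and released, the keeper is closed at about 1.56 rad by camera, and the job was handed in at about 22 s of robot time; no verdict came back.

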